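Start the preheat under a circuit board

ROBOT

A 6-joint arm with a two-finger parallel gripper is mounted at the origin on the work surface. World frame = base frame: x ahead of the robot, y to its left, z up, the work surface at z = 0. Lengths are in m, angles in degrees, forces in N, time in s.
With the tool pointing down it reaches from about 0.375 to 0.9 m from the base axis. Payload 3.1 kg.
Tool frame: the origin (TCP) lies on the centre line of the jaws, within the pads' length; the fingertips stand 25 mm ahead of it and the grasp point (between the pads) lies 6 mm ahead of it; y points along the fingers, x is the direction in which the jaws open and shut, and the axes are right-handed (so a half turn about y gives the same grasp; the last joint's range is limited). The gripper opens to 87 mm and grips with 3 to 60 N. Pads are 19 mm wide; open, the fingers measure 117 mm over their backs; the gripper's body (75 mm by 190 mm) begins 51 mm behind the grasp point.
Start: joints at [-86.259, 30.224, 82.088, -0, 67.689, -10.227], TCP at [0.151, -0.606, 0.248] pointing down, gripper open.
Joint ranges: [-176.69, 176.69], [-43.24, 126.21], [12.49, 139.97], [-82, 262], [0, 151.66], [-163.58, 163.58]. Speed limits (degrees/s): [159.86, 159.86, 180, 180, 180, 180].

INTERFACE

Orientations are given as a 3x3 rotation matrix whose columns are the frame's x, y, z axes.
In Python, from rig import * gives the robot as it stands.
- The arm moves only by the tool play_rows, never from a script. Its argument "commands" is a list of rows, each a list of 2 entries, a list of its own where there are three numbers: the shift along the world's x, y, z in m, then the turn, a rotation vector about the world's x, y, z in rad. A call has 1 to 10 rows; each row is the pose to reach, as a shift and turn from the pose commanded when the call began; what a row does not reach only later rows make up. A row lasts 1/8 s, in which the tool goes at most 62.5 mm and 10.7 degrees, less where a joint would pass 70% of its speed; a pose out of reach is approached as far as the arm can. A call with a gripper value outside its range is refused whole. "gripper" is the finger opening in m, from 0 to 0.087, set as the call begins (left out, the last holds). The fingers move at their own pace and stop on an object; the grip force is fixed at half the most. Time passes only in rows, so rows that repeat a pose let the fingers close. It gives the time, the measured TCP pose, the force and the opening at its end, in the units of the state.
- read_state(): the state, without advancing time (a new reading comes with each control period).
- capture(name): name is "scene" or "top"; returns a dict with "frame" (384x512x3 uint8, red, green, blue), "depth" (384x512 float32, m along the optical axis (not along the pixel's ray), 0 where there is no reading), "mtx" (3x3 intrinsics, pixels), "dist_coeffs" ([k1, k2, p1, p2, k3] as OpenCV has them; the pictures are not rectified), "cam_to_world" (4x4, takes a point from camera to world coordinates). Camera axes: x right, y down, z forward; pixel columns grow to the right and rows downward; lengths in m; the calibration is good to about 2 mm. A picture is of the moment at which its call begins.
- hand_in(): hands the job in, once; it reports no verdict.
The state is a dict: "time_s": time; "joint_positions": joint angles; "qvel": joint speeds; "tau": joint torques, N m; "position": TCP position; "tcp_rot": TCP orientation; "force": force on the tool from outside, world axes, zero at the start; "moment": the same for the moment, N m; "opening": opening from 0.0 (shut) to 1.0 (fully open).
Only numpy, scipy, OpenCV 4.12 (cv2) and the standard library are available. Lean on these libraries where they do the work, as an engineer would, in place of code of your own. Each camera call takes 0.05 s, during which the arm holds its last target. There are 200 camera calls.

TASK

The green circuit board on the infrared preheater is waiting for rework: start its preheat from the control panel. Press the red mains rocker on, then the black rocker of the heater zone that the board stands over, then press the round green start button, keep it down for two seconds and let go. Leave the other zone switched off and the red stop button unpressed, and do not lift or shift the two cradles or the things on the bench.

Things in the scene. Friction and masses are not known exactly. Their poses are not given: they have to be found in the camera images.
- preheater: Low infrared board preheater, dark grey case 340 mm deep (x), 440 mm wide (y), fixed on the bench. Origin: centre of its underside, on the bench; z up, x away from the robot-facing front, y to the left as seen from the robot. The flat deck behind (x above -60 mm) is at z 80 mm; the front 110 mm is a sloping control panel.
- panel (a point): Middle of the control panel's surface (preheater x -115, y 0, z 70 mm); x axis up the slope, z axis square to the panel, which falls towards the robot by 10 degrees. Along its y axis, left to right: red mains rocker +155, black left-zone rocker +85, blank display 0, black right-zone rocker -85, green start button -138, red stop button -192 mm. Rocker frames 36 x 26 mm, 3 mm proud.
- left_zone (a point): Centre of the left heater (150 x 150 mm), on the deck at preheater x +60, y +105, z 80 mm. The black left-zone rocker switches it.
- right_zone (a point): Centre of the right heater (150 x 150 mm), on the deck at preheater x +60, y -105, z 80 mm. The black right-zone rocker switches it.
- mains_switch (a joint): Tilt of the red mains rocker, rad: 0 = off (as found), 0.30 = on. Key 31 mm front to back, 20 mm wide, pivot across its middle. Off: near half (ring mark) level with the panel, far half (white bar) up 17 degrees; press the far half down. About 2 N on its outer end moves it; it stays where left. Fully on, the far half is level with the panel.
- mains_press (a point): Where to press: top of the far, raised half of the red mains rocker, 12 mm from its pivot; sinks about 3.5 mm, square to the panel, as the rocker goes on. While off it lies at x -106, y +155, z 84 mm in the preheater's frame (12 mm off the panel).
- left_zone_switch (a joint): Tilt of the black left heater zone rocker, rad: 0 = off (as found), 0.30 = on. Key 31 mm front to back, 20 mm wide, pivot across its middle. Off: near half (ring mark) level with the panel, far half (white bar) up 17 degrees; press the far half down. About 2 N on its outer end moves it; it stays where left. Fully on, the far half is level with the panel.
- left_zone_press (a point): Where to press: top of the far, raised half of the black left-zone rocker, 12 mm from its pivot; sinks about 3.5 mm, square to the panel, as the rocker goes on. While off it lies at x -106, y +85, z 84 mm in the preheater's frame (12 mm off the panel).
- right_zone_switch (a joint): Tilt of the black right heater zone rocker, rad: 0 = off (as found), 0.30 = on. Key 31 mm front to back, 20 mm wide, pivot across its middle. Off: near half (ring mark) level with the panel, far half (white bar) up 17 degrees; press the far half down. About 2 N on its outer end moves it; it stays where left. Fully on, the far half is level with the panel.
- right_zone_press (a point): Where to press: top of the far, raised half of the black right-zone rocker, 12 mm from its pivot; sinks about 3.5 mm, square to the panel, as the rocker goes on. While off it lies at x -106, y -85, z 84 mm in the preheater's frame (12 mm off the panel).
- start_button (a joint): Travel of the round green start button, m: 0 = up, 0.005 = fully down. It moves square to the panel, springs back by itself; 1.2 N starts it, 4 N holds it fully down.
- start_top (a point): Centre of the top of the green start button's cap: 25 mm diameter, 12 mm proud of the panel, in a flat steel ring 32 mm across and 3.5 mm high.
- stop_button (a joint): Travel of the round red stop button, m: 0 = up, 0.005 = fully down. Same make as the start button, 54 mm to its right. It must stay up.
- stop_top (a point): Centre of the top of the red stop button's cap.
- board_cradle: Aluminium cradle, 180 x 180 mm and 40 mm high, standing loose on the deck with the green circuit board (118 x 130 mm, parts up to 44 mm above the deck) in it, centred over one of the two zones: the left one (preheater y positive) or the right one (y negative). Origin: centre of its underside, on the deck. 0.42 kg.
- empty_cradle: The same cradle without a board, standing loose over the other zone. Origin: centre of its underside.
- mug: Black mug, red inside, 80 mm across, 95 mm high, standing on the bench left or right of the preheater. Origin: centre of its underside.
- jar: Small flux jar with a blue cap, 44 mm across, 45 mm high, standing on the bench on the other side of the preheater. Origin: centre of its underside.
- screwdriver: Small orange-handled screwdriver, 150 mm long, lying on the bench between the preheater and the robot. Its x axis runs along it.
There are look-alikes about, which are no part of the job. Several things have the shape of the jar; the one meant has the colours described above. Of the things shaped like the mug, the black one is meant.

How it is judged (in metres and radians):
On the way, in this order (a step that is already met when the one before it is completed fails the run):
1. the red mains rocker is on (value of joint mains_switch above 0.2 rad), for 0.1 s.
2. the rocker of the zone under the board is on (((y of board_cradle in the frame of preheater above 0 m and value of joint left_zone_switch above 0.2 rad) or (y of board_cradle in the frame of preheater below 0 m and value of joint right_zone_switch above 0.2 rad))), for 0.1 s.
3. the green start button is held down without a break for two seconds (1.8 s counts) (value of joint start_button above 0.003 m), for 1.8 s.
At the end, for the whole second after the job is handed in: Mains rocker on (over 0.20 of 0.30 rad), rocker of the zone under the board on (over 0.20 rad), other zone rocker off (under 0.06 rad), start and stop buttons up (under 1 mm), both cradles within 12 mm and mug, jar and screwdriver within 25 mm of where they began, mug and jar upright (value of joint mains_switch above 0.2 rad and ((y of board_cradle in the frame of preheater above 0 m and value of joint left_zone_switch above 0.2 rad and value of joint right_zone_switch below 0.06 rad) or (y of board_cradle in the frame of preheater below 0 m and value of joint right_zone_switch above 0.2 rad and value of joint left_zone_switch below 0.06 rad)) and value of joint each of start_button, stop_button below 0.001 m and distance of each of board_cradle, empty_cradle from where it was at the start of the episode below 0.012 m and distance of each of mug, jar, screwdriver from where it was at the start of the episode below 0.025 m and angle between each of mug, jar's own z axis and vertical below 0.2 rad); the robot touches nothing.
It fails at once if a zone rocker is switched on before the mains (value of joint mains_switch below 0.15 rad and value of joint any of left_zone_switch, right_zone_switch above 0.15 rad).
It fails at once if the start button is pressed before the mains and a zone are on (value of joint start_button above 0.003 m and (value of joint mains_switch below 0.15 rad or value of joint each of left_zone_switch, right_zone_switch below 0.15 rad)).
It fails at once if the zone that is not under the board is switched on ((y of board_cradle in the frame of preheater above 0 m and value of joint right_zone_switch above 0.15 rad) or (y of board_cradle in the frame of preheater below 0 m and value of joint left_zone_switch above 0.15 rad)).
It fails at once if the stop button is pressed (value of joint stop_button above 0.002 m).
It fails at once if a cradle is lifted or shifted (over 12 mm), or the mug, jar or screwdriver is lifted, shifted (over 25 mm) or knocked over (distance of any of board_cradle, empty_cradle from where it was at the start of the episode above 0.012 m or distance of any of mug, jar, screwdriver from where it was at the start of the episode above 0.025 m or angle between any of mug, jar's own z axis and vertical above 0.5 rad).
It also fails if it takes over 45 s, if anything falls off the work surface, if the arm or the gripper's body presses on something with over 40 N, if the wrist force passes 120 N, or if a joint passes its speed limit or range.

## Working session

There is one attempt and no reset: what is moved stays moved. The work goes in short steps, Python scripts to look and compute and a tool call to move; the robot and the scene stay as the last step left them, time stands still between calls to the robot, and variables do not carry over. Pictures are saved under pics/ and viewed, about 8 in all and at most 12, crops included, and the job is handed in when it is done.

Besides the shell and the picture viewer there is one more tool, called after ">>>" as name([rows], argument=value, ...), one row to a line, values as JSON. play_rows: Moves the arm, as the interface text tells. Its arguments: {"type":"object","properties":{"commands":{"type":"array"},"gripper":{"type":"number"}},"required":["commands"]}

```bash
mkdir -p pics; cat > h.py <<'E'
from rig import *
import numpy as np, cv2
def shot(n,f):
    c=capture(n); cv2.imwrite('pics/'+f+'.png',cv2.cvtColor(c['frame'],cv2.COLOR_RGB2BGR)); np.savez('pics/'+f+'.npz',**c); return c
def pts(c):
    h,w=c['depth'].shape
    uv=np.stack(np.meshgrid(np.arange(w),np.arange(h)),-1).reshape(-1,1,2).astype(np.float64)
    n=cv2.undistortPoints(uv,c['mtx'],c['dist_coeffs']).reshape(h,w,2)
    d=c['depth'][...,None]
    p=np.concatenate([n*d,d],-1)
    T=c['cam_to_world']; return p@T[:3,:3].T+T[:3,3]
E
python3 - <<'E'
from h import *
a=shot('scene','s1');b=shot('top','t1')
print(read_state()); print(a['cam_to_world'],b['cam_to_world'])
cv2.imwrite('pics/both.png',cv2.cvtColor(np.vstack([a['frame'],b['frame']]),cv2.COLOR_RGB2BGR))
E
```

```text
{'time_s': 0.1, 'joint_positions': array([-8.62580165e+01,  3.02751594e+01,  8.21485068e+01, -1.03844655e-05,
        6.76898183e+01, -1.02276446e+01]), 'qvel': array([-0.00194205, -0.15007984, -0.06985428,  0.10879883, -0.02872603,
        0.10746342]), 'tau': array([-4.40350595e-04, -4.40984881e+01, -1.77150553e+01,  6.35050214e-02,
        5.34176943e-02, -5.20238461e-05]), 'position': array([ 0.15086421, -0.6058917 ,  0.24665613]), 'tcp_rot': array([[ 2.41407458e-01, -1.29433227e-04,  9.70423836e-01],
       [-9.70421887e-01,  1.97644290e-03,  2.41407237e-01],
       [-1.94923342e-03, -9.99998038e-01,  3.51523221e-04]]), 'force': array([ 0.12402821, -0.03773622,  0.45733824]), 'moment': array([-0.03051698, -0.08022719, -0.03691593]), 'opening': 0.9992054733918819}
[[-0.88310263  0.26247609 -0.38889078  1.05310076]
 [ 0.46897838  0.51811583 -0.71527286  0.8394186 ]
 [ 0.01374844 -0.81404072 -0.58064507  0.78287962]
 [ 0.          0.          0.          1.        ]] [[-0.01848556 -0.98849701  0.15010642  0.40533881]
 [-0.99979735  0.0194725   0.00510769 -0.020592  ]
 [-0.00797188 -0.14998159 -0.98865665  1.08680351]
 [ 0.          0.          0.          1.        ]]
```

View pics/t1.png

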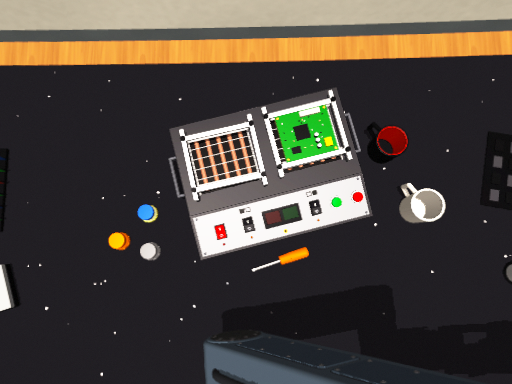

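View pics/s1.png

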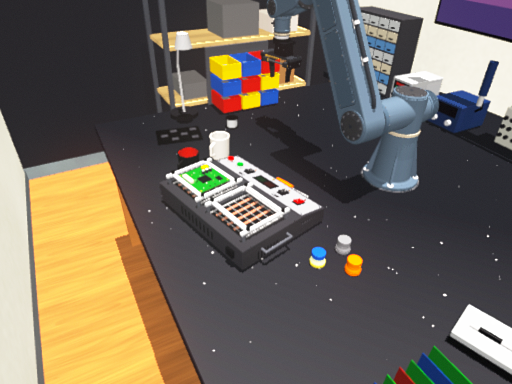

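Top view: the circuit board (310,130) stands over the right zone (image right is y negative), so the rocker to press is the right one at (315,207). Mains is at (221,232), start at (336,202) and stop at (358,197). The black mug with the red inside is at (390,142), the white mug is a look-alike. The blue-capped jar is at (148,213), with orange and grey look-alikes beside it. The screwdriver is at (280,260).

```bash
python3 - <<'E'
from h import *
c=dict(np.load('pics/t1.npz')); P=pts(c); hsv=cv2.cvtColor(c['frame'],cv2.COLOR_RGB2HSV).astype(int)
def blob(u,v,r,ok):
    m=np.zeros(hsv.shape[:2],bool); m[v-r:v+r+1,u-r:u+r+1]=1
    m&=ok&(c['depth']>0); q=P[m]; vv,uu=np.nonzero(m); print((uu.mean().round(1),vv.mean().round(1)),m.sum(),np.median(q,0).round(4),q.mean(0).round(4)); return q.mean(0)
S=hsv[...,1]>150;V=hsv[...,2]>100;H=hsv[...,0]
red=S&V&((H<8)|(H>172)); gr=S&V&(H>45)&(H<80)
m=blob(221,232,12,red); g=blob(336,202,8,gr); s=blob(358,197,8,red)
for u,v in[(248,224),(315,207)]: blob(u,v,10,(hsv[...,2]<60))
# panel plane: white pixels
w=(hsv[...,1]<40)&(hsv[...,2]>170)
poly=np.zeros(w.shape,np.uint8); cv2.fillPoly(poly,[np.array([[192,217],[360,180],[370,213],[203,256]])],1)
q=P[w&(poly>0)&(c['depth']>0)]
for _ in range(4):
    A=np.c_[q[:,:2],np.ones(len(q))]; k=np.linalg.lstsq(A,q[:,2],rcond=None)[0]; r=A@k-q[:,2]; q=q[abs(r)<2*r.std()+1e-4]
n=np.array([-k[0],-k[1],1]);n/=np.linalg.norm(n)
print('plane',k,n,'tilt',np.degrees(np.arccos(n[2])),r.std(),len(q))
print('yaw from tilt',np.degrees(np.arctan2(-n[1],-n[0])),'yaw from g/s-m',[np.degrees(np.arctan2(-(m-x)[0],(m-x)[1])) for x in(g,s)],[np.linalg.norm((m-x)[:2]) for x in (g,s)])
cr=c['frame'][170:270,180:380]; cv2.imwrite('pics/crop1.png',cv2.cvtColor(cv2.resize(cr,None,fx=4,fy=4,interpolation=cv2.INTER_CUBIC),cv2.COLOR_RGB2BGR))
ok=(P[...,2]>.075)&(P[...,2]<.085)
E
```

```text
(np.float64(220.2), np.float64(231.5)) 113 [0.4726 0.0617 0.0783] [0.4716 0.0615 0.0785]
(np.float64(336.1), np.float64(201.9)) 71 [ 0.5382 -0.2224  0.0818] [ 0.5381 -0.2226  0.0817]
(np.float64(357.4), np.float64(196.4)) 79 [ 0.5515 -0.2744  0.081 ] [ 0.5509 -0.2751  0.081 ]
(np.float64(247.5), np.float64(222.0)) 57 [ 0.4939 -0.006   0.0812] [ 0.4933 -0.0054  0.0803]
(np.float64(313.7), np.float64(205.6)) 73 [ 0.5321 -0.1663  0.079 ] [ 0.5306 -0.1681  0.0783]
plane [ 0.17168131  0.04134013 -0.01297195] [-0.16906552 -0.04071026  0.98476369] tilt 10.014528605752044 0.0015684112753482945 4683
yaw from tilt 13.53883652804465 yaw from g/s-m [np.float64(13.191237916809245), np.float64(13.270507794004276)] [np.float64(0.29175671178724255), np.float64(0.34583173571971165)]
```

View pics/crop1.png

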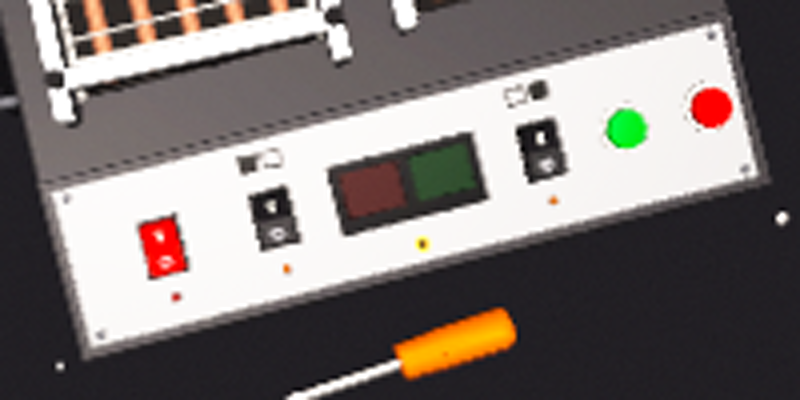

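The crop confirms it: the red mains rocker is at (162,247), the right-zone rocker at (541,150), and start at (627,128). In the crop, the right-zone rocker's icon at (527,93) is dark on the right. The panel fit is consistent: yaw is 13.3°, tilt is 10.0°, and the height matches.

```bash
cat >> h.py <<'E'
from scipy.spatial.transform import Rotation as Ro
PR=(Ro.from_euler('z',13.3,degrees=True)*Ro.from_euler('y',-10,degrees=True)).as_matrix() # cols u,v,n
P0=np.array([.5084,-.0882,.0705])
def tcp(u,v,w): return P0+PR@np.array([u,v,w+25])*[1,1,1] if 0 else P0+PR@(np.array([u,v,w+25])/1000)
TR=np.c_[-PR[:,1],-PR[:,2],np.cross(-PR[:,1],-PR[:,2])]
def where():
    s=read_state(); q=PR.T@(s['position']-P0)*1000-[0,0,25]
    e=Ro.from_matrix(TR@s['tcp_rot'].T).as_rotvec()
    print('t',s['time_s'],'uvw',q.round(2),'F panel',(PR.T@s['force']).round(2),'roterr',e.round(4),'open',round(s['opening'],3),'pos',s['position'].round(4)); return s
E
python3 - <<'E'
from h import *
s=where(); print(PR.round(4))
for n,t in dict(mains=(15,155,40),right=(15,-85,40),start=(0,-138,40)).items(): print(n,tcp(*t).round(4),(tcp(*t)-s['position']).round(4))
E
```

```text
t 0.1 uvw [-429.36 -421.56  229.58] F panel [ 0.19 -0.07  0.43] roterr [ 0.0392 -0.1697 -0.0118] open 0.999 pos [ 0.1509 -0.6059  0.2467]
[[ 0.9584 -0.23   -0.169 ]
 [ 0.2266  0.9732 -0.0399]
 [ 0.1736 -0.      0.9848]]
mains [0.4761 0.0634 0.1371] [ 0.3253  0.6693 -0.1095]
right [ 0.5313 -0.1701  0.1371] [ 0.3805  0.4358 -0.1095]
start [ 0.5292 -0.2251  0.1345] [ 0.3783  0.3808 -0.1121]
```

>>> play_rows([
  [[0.03,0.04,0],[0,-0.03,0]],
  [[0.06,0.09,0],[0.01,-0.06,0]],
  [[0.1,0.13,0],[0.02,-0.09,0]],
  [[0.13,0.18,0],[0.03,-0.13,-0.01]],
  [[0.16,0.23,0],[0.039,-0.17,-0.012]],
  [[0.19,0.28,0],[0.039,-0.17,-0.012]],
  [[0.22,0.33,0],[0.039,-0.17,-0.012]],
  [[0.24,0.38,0],[0.039,-0.17,-0.012]],
  [[0.26,0.43,0],[0.039,-0.17,-0.012]],
  [[0.28,0.48,0],[0.039,-0.17,-0.012]],
], gripper=0)

```text
time_s: 1.35
position: [0.4312, -0.1248, 0.2475]
tcp_rot: [[0.229, 0.169, 0.959], [-0.973, 0.038, 0.226], [0.002, -0.985, 0.174]]
force: [0.9, -0.2, -0.5]
opening: 0.02
```

>>> play_rows([
  [[0.01,0.05,0],[0,0,0]],
  [[0.02,0.1,0],[0,0,0]],
  [[0.03,0.14,-0.02],[0,0,0]],
  [[0.04,0.17,-0.05],[0,0,0]],
  [[0.045,0.189,-0.08],[0,0,0]],
  [[0.045,0.189,-0.1],[0,0,0]],
  [[0.045,0.189,-0.11],[0,0,0]],
  [[0.045,0.189,-0.11],[0,0,0]],
  [[0.045,0.189,-0.11],[0,0,0]],
])

```text
time_s: 2.48
position: [0.4765, 0.0621, 0.1382]
tcp_rot: [[0.229, 0.171, 0.958], [-0.973, 0.037, 0.226], [0.003, -0.985, 0.175]]
force: [0.0, 0.3, 0.7]
opening: 0.008
```

```bash
python3 - <<'E'
from h import *
s=where(); print((tcp(15,155,14)-s['position']).round(4))
a=shot('scene','s2'); b=shot('top','t2')
cr=b['frame'][150:270,170:330]; cs=a['frame'][140:260,230:390]
cv2.imwrite('pics/v2.png',cv2.cvtColor(np.hstack([cv2.resize(x,(400,300),interpolation=cv2.INTER_CUBIC) for x in (cr,cs)]),cv2.COLOR_RGB2BGR))
E
```

```text
t 2.475 uvw [ 15.2  153.64  41.06] F panel [0.22 0.31 0.69] roterr [0.0023 0.0018 0.0013] open 0.008 pos [0.4765 0.0621 0.1382]
[ 0.0041  0.0024 -0.0267]
```

View pics/v2.png

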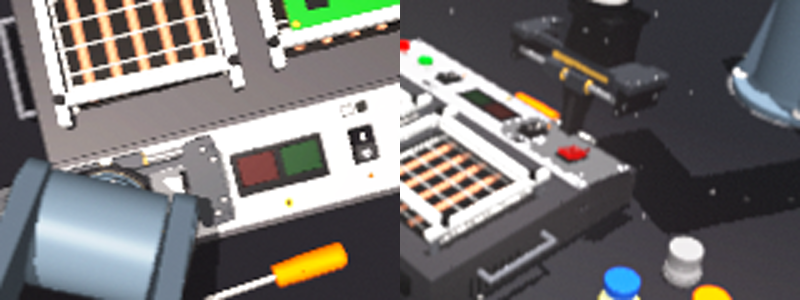

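The left crop shows the gripper over the panel's left end with the right rocker still off. The right crop shows the shut fingertips (575,125) above the red rocker (573,153). I'll descend along the panel normal.

>>> play_rows([
  [[0.001,0.002,-0.01],[0,0,0]],
  [[0.003,0.0023,-0.02],[0,0,0]],
  [[0.0042,0.0024,-0.0266],[0,0,0]],
  [[0.0044,0.0024,-0.0286],[0,0,0]],
  [[0.0047,0.0025,-0.0296],[0,0,0]],
  [[0.0049,0.0025,-0.0306],[0,0,0]],
  [[0.0049,0.0025,-0.0306],[0,0,0]],
])

```text
time_s: 3.45
position: [0.4809, 0.065, 0.1071]
tcp_rot: [[0.23, 0.17, 0.958], [-0.973, 0.038, 0.227], [0.002, -0.985, 0.174]]
force: [-0.1, 0.3, 0.9]
opening: 0.006
```

```bash
python3 - <<'E'
from h import *
where()
E
```

```text
t 3.45 uvw [ 14.71 155.41   9.55] F panel [0.18 0.34 0.86] roterr [0.0022 0.0007 0.0004] open 0.006 pos [0.4809 0.065  0.1071]
```

>>> play_rows([
  [[0.0002,0,-0.001],[0,0,0]],
  [[0.0003,0.0001,-0.002],[0,0,0]],
  [[0.0003,0.0001,-0.002],[0,0,0]],
])

```text
time_s: 3.82
position: [0.4812, 0.0651, 0.1056]
tcp_rot: [[0.23, 0.17, 0.958], [-0.973, 0.038, 0.227], [0.003, -0.985, 0.174]]
force: [-1.2, 1.0, 8.2]
opening: 0.006
```

```bash
python3 - <<'E'
from h import *
where()
E
```

```text
t 3.825 uvw [ 14.77 155.4    8.08] F panel [0.51 1.27 8.26] roterr [0.0023 0.0014 0.0005] open 0.006 pos [0.4812 0.0651 0.1056]
```

8 N at w≈8 mm matches the end stop. I'll press 1 mm further to be sure, lift, and check by picture.

>>> play_rows([
  [[0.0002,0,-0.001],[0,0,0]],
  [[0.0002,0,-0.001],[0,0,0]],
  [[-0.0017,-0.0004,0.01],[0,0,0]],
  [[-0.007,-0.002,0.04],[0,0,0]],
  [[0.01,-0.05,0.055],[0,0,0]],
  [[0.02,-0.11,0.055],[0,0,0]],
  [[0.034,-0.17,0.05],[0,0,0]],
  [[0.047,-0.228,0.04],[0,0,0]],
  [[0.05,-0.234,0.033],[0,0,0]],
  [[0.05,-0.234,0.033],[0,0,0]],
])

```text
time_s: 5.08
position: [0.5299, -0.1685, 0.137]
tcp_rot: [[0.229, 0.167, 0.959], [-0.974, 0.04, 0.225], [-0.001, -0.985, 0.171]]
force: [0.1, 0.6, -0.1]
opening: 0.006
```

```bash
python3 - <<'E'
from h import *
s=where(); print((tcp(15,-85,11)-s['position']).round(4))
a=shot('scene','s3'); b=shot('top','t3')
cr=b['frame'][190:270,180:280]; cs=a['frame'][140:220,230:330]
cv2.imwrite('pics/v3.png',cv2.cvtColor(np.hstack([cv2.resize(x,(400,320),interpolation=cv2.INTER_CUBIC) for x in (cr,cs)]),cv2.COLOR_RGB2BGR))
E
```

```text
t 5.075 uvw [ 13.95 -83.13  40.03] F panel [ 0.2   0.56 -0.09] roterr [ 0.0001 -0.0026  0.0016] open 0.006 pos [ 0.5299 -0.1685  0.137 ]
[ 0.0063 -0.0004 -0.0284]
```

View pics/v3.png

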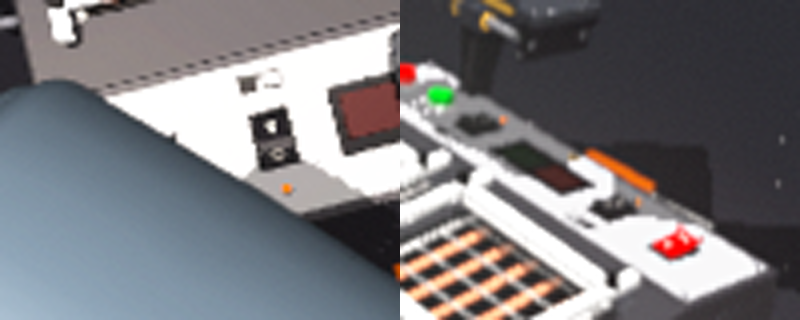

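```bash
python3 - <<'E'
from h import *
for f in('s1','s3'):
    c=dict(np.load(f'pics/{f}.npz')); q=(pts(c)-P0)@PR*1000
    for v0 in(155,85,-85):
        o=[]
        for a,b in((-14,-8),(-8,-2),(2,8),(8,14)):
            m=(c['depth']>0)&(abs(q[...,1]-v0)<9)&(q[...,0]>a)&(q[...,0]<b)&(q[...,2]>-3)&(q[...,2]<20); o.append((int(m.sum()),round(float(np.median(q[m][:,2])),1) if m.any() else None))
        print(f,v0,o)
imgs=[cv2.resize(cv2.imread(f'pics/{f}.png')[170:220,270:330],(390,325),interpolation=cv2.INTER_CUBIC) for f in('s1','s3')]
cv2.imwrite('pics/v4.png',np.hstack(imgs))
E
```

```text
s1 155 [(5, 9.9), (7, 9.7), (7, 7.8), (8, 12.1)]
s1 85 [(5, 9.7), (6, 9.8), (8, 4.3), (8, 11.1)]
s1 -85 [(5, 8.2), (7, 6.6), (6, 8.6), (7, 8.2)]
s3 155 [(10, 11.4), (7, 10.5), (8, 10.9), (9, 9.2)]
s3 85 [(6, 9.2), (8, 7.9), (7, 2.1), (5, 10.2)]
s3 -85 [(4, 9.7), (5, 9.0), (5, 8.9), (9, 10.4)]
```

View pics/v4.png

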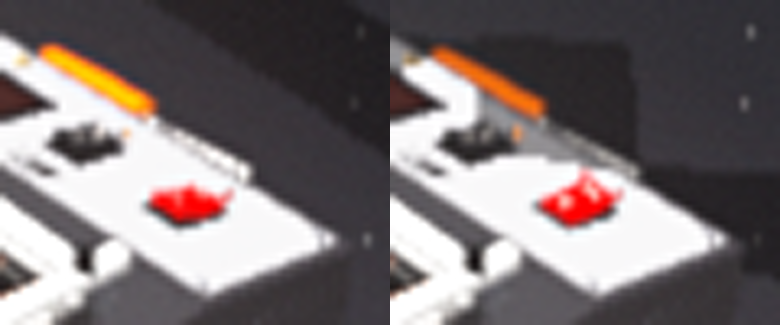

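The red rocker clearly changed: before, left at (187,203), its face was hidden. After, right at (577,200), the near half is raised and the marks are visible, so mains is on. Next is the right-zone rocker.

>>> play_rows([
  [[0.003,-0.001,-0.01],[0,0,0]],
  [[0.005,-0.0006,-0.02],[0,0,0]],
  [[0.0062,-0.0004,-0.027],[0,0,0]],
  [[0.0065,-0.0003,-0.0294],[0,0,0]],
  [[0.0067,-0.0003,-0.0304],[0,0,0]],
  [[0.0069,-0.0002,-0.0314],[0,0,0]],
  [[0.0069,-0.0002,-0.0314],[0,0,0]],
])

```text
time_s: 6.05
position: [0.5379, -0.1692, 0.1066]
tcp_rot: [[0.23, 0.169, 0.958], [-0.973, 0.038, 0.226], [0.002, -0.985, 0.174]]
force: [-0.3, 0.9, 0.9]
opening: 0.002
```

```bash
python3 - <<'E'
from h import *
where()
E
```

```text
t 6.05 uvw [ 16.24 -85.61   8.83] F panel [0.11 0.93 0.92] roterr [0.0024 0.0004 0.0005] open 0.002 pos [ 0.5379 -0.1692  0.1066]
```

>>> play_rows([
  [[0,0,-0.001],[0,0,0]],
  [[0.0,0.0,-0.002],[0,0,0]],
  [[0.0,0.0,-0.0025],[0,0,0]],
  [[0.0,0.0,-0.0025],[0,0,0]],
])

```text
time_s: 6.55
position: [0.5381, -0.1692, 0.1058]
tcp_rot: [[0.23, 0.171, 0.958], [-0.973, 0.037, 0.227], [0.003, -0.985, 0.175]]
force: [-3.7, 2.0, 13.9]
opening: 0.004
```

```bash
python3 - <<'E'
from h import *
s=where(); print((tcp(0,-138,20)-s['position']).round(4))
E
```

```text
t 6.55 uvw [ 16.22 -85.64   8.  ] F panel [-0.63  2.84 14.2 ] roterr [0.0026 0.0017 0.0004] open 0.004 pos [ 0.5381 -0.1692  0.1058]
[-0.0055 -0.0551  0.009 ]
```

14 N at the end stop. I'll lift, move over the start button, and verify.

>>> play_rows([
  [[-0.002,0,0.01],[0,0,0]],
  [[-0.005,-0.001,0.03],[0,0,0]],
  [[-0.006,-0.03,0.03],[0,0,0]],
  [[-0.007,-0.055,0.025],[0,0,0]],
  [[-0.0072,-0.0555,0.0205],[0,0,0]],
  [[-0.0072,-0.0555,0.0205],[0,0,0]],
  [[-0.0072,-0.0555,0.0205],[0,0,0]],
])

```text
time_s: 7.42
position: [0.5304, -0.2234, 0.1243]
tcp_rot: [[0.23, 0.168, 0.958], [-0.973, 0.039, 0.227], [0.001, -0.985, 0.173]]
force: [0.5, -0.3, 0.1]
opening: 0.004
```

```bash
python3 - <<'E'
from h import *
s=where(); print((tcp(0,-138,12)-s['position']).round(4))
a=shot('scene','s5')
imgs=[cv2.resize(cv2.imread(f'pics/{f}.png')[140:190,215:275],(390,325),interpolation=cv2.INTER_CUBIC) for f in('s1','s5')]
cv2.imwrite('pics/v5.png',np.hstack(imgs))
E
```

```text
t 7.425 uvw [  -0.18 -136.67   29.68] F panel [ 0.4  -0.37  0.08] roterr [ 0.0012 -0.0007 -0.0003] open 0.004 pos [ 0.5304 -0.2234  0.1243]
[ 0.0035 -0.0005 -0.0174]
```

View pics/v5.png

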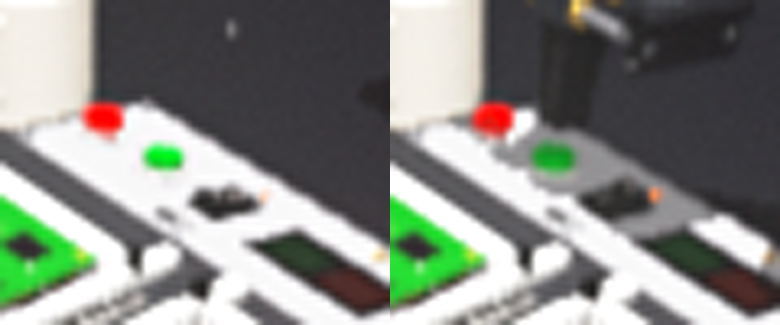

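After (right), the rocker at (615,200) has its near half raised compared with before at (225,203), with the same depth and force signature as mains. The fingertips hang over the green button. Next I press start.

>>> play_rows([
  [[0.002,-0.001,-0.01],[0,0,0]],
  [[0.0035,-0.0005,-0.0174],[0,0,0]],
  [[0.0038,-0.0004,-0.02],[0,0,0]],
  [[0.0041,-0.0004,-0.0226],[0,0,0]],
  [[0.0042,-0.0004,-0.0236],[0,0,0]],
  [[0.0042,-0.0004,-0.0236],[0,0,0]],
])

```text
time_s: 8.22
position: [0.5351, -0.2246, 0.1022]
tcp_rot: [[0.23, 0.17, 0.958], [-0.973, 0.038, 0.226], [0.002, -0.985, 0.174]]
force: [-1.2, 1.8, 10.7]
opening: 0.003
```

```bash
python3 - <<'E'
from h import *
where()
E
```

```text
t 8.225 uvw [   0.17 -138.93    7.14] F panel [ 1.16  2.02 10.66] roterr [0.0018 0.0011 0.0004] open 0.003 pos [ 0.5351 -0.2246  0.1022]
```

Fully down: w=7.1 mm at 10.7 N, against 4 N needed. I'll hold for 2.1 s, then lift.

>>> play_rows([
  [[0,0,0],[0,0,0]],
  [[0,0,0],[0,0,0]],
  [[0,0,0],[0,0,0]],
  [[0,0,0],[0,0,0]],
  [[0,0,0],[0,0,0]],
  [[0,0,0],[0,0,0]],
  [[0,0,0],[0,0,0]],
  [[0,0,0],[0,0,0]],
])

```text
time_s: 9.22
position: [0.5351, -0.2246, 0.1022]
tcp_rot: [[0.23, 0.17, 0.958], [-0.973, 0.038, 0.226], [0.002, -0.985, 0.174]]
force: [-2.2, 2.0, 9.7]
opening: 0.006
```

>>> play_rows([
  [[0,0,0],[0,0,0]],
  [[0,0,0],[0,0,0]],
  [[0,0,0],[0,0,0]],
  [[0,0,0],[0,0,0]],
  [[0,0,0],[0,0,0]],
  [[0,0,0],[0,0,0]],
  [[0,0,0],[0,0,0]],
  [[0,0,0],[0,0,0]],
])

```text
time_s: 10.22
position: [0.5351, -0.2246, 0.1022]
tcp_rot: [[0.23, 0.17, 0.958], [-0.973, 0.038, 0.226], [0.002, -0.985, 0.174]]
force: [-0.9, 1.9, 9.5]
opening: 0.009
```

>>> play_rows([
  [[-0.002,0,0.01],[0,0,0]],
  [[-0.007,-0.002,0.04],[0,0,0]],
  [[-0.015,-0.004,0.09],[0,0,0]],
  [[-0.03,-0.01,0.14],[0,0,0]],
  [[-0.07,-0.05,0.15],[0,0,0]],
  [[-0.11,-0.09,0.15],[0,0,0]],
  [[-0.15,-0.13,0.15],[0,0,0]],
  [[-0.19,-0.17,0.15],[0,0,0]],
  [[-0.23,-0.21,0.15],[0,0,0]],
  [[-0.23,-0.21,0.15],[0,0,0]],
])

```text
time_s: 11.48
position: [0.3022, -0.4385, 0.251]
tcp_rot: [[0.224, 0.169, 0.96], [-0.975, 0.035, 0.221], [0.004, -0.985, 0.172]]
force: [0.2, -0.3, -0.7]
opening: 0.008
```

```bash
python3 - <<'E'
from h import *
where()
a=shot('scene','s6'); b=shot('top','t6')
o=cv2.imread('pics/t1.png'); n=cv2.imread('pics/t6.png'); x=cv2.imread('pics/s6.png')
Z=lambda i,a,b,c,d,w,h:cv2.resize(i[a:b,c:d],(w,h),interpolation=cv2.INTER_CUBIC)
cv2.imwrite('pics/v6.png',np.vstack([np.hstack([Z(n,80,280,130,430,400,267),Z(x,130,263,160,360,400,267)]),Z(n,170,252,190,390,800,328)]))
E
```

```text
t 11.475 uvw [-245.68 -293.44  201.61] F panel [-0.01 -0.3  -0.69] roterr [ 0.0042 -0.0003  0.0067] open 0.008 pos [ 0.3022 -0.4385  0.251 ]
```

View pics/v6.png

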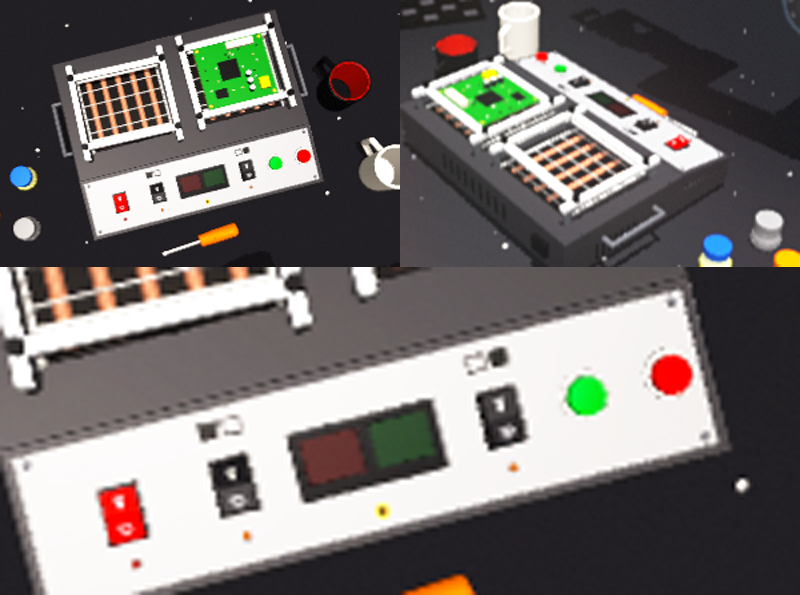

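The right rocker (501,417) is now shaded the opposite way to the still-off left one (234,485). The mains rocker (123,514) has flipped too, both caps are up, and nothing has moved.

```bash
python3 -c "
from rig import *
print(hand_in())"
```

```text
the job is handed in; nothing more can be done
None
```

I ran the preheat start and handed the job in at about 11.5 s of the 45 s allowed. The hand-in gives no verdict.

- **Mains rocker:** I pressed it with the gripper shut and tilted square to the panel. It reached its end stop at about 8 N.
- **Zone rocker:** The board stands over the right zone, so I pressed the right rocker to its end stop, at about 14 N.
- **Start button:** I held it fully down (7.1 mm off the panel, about 10 N) for at least 2.0 s, then let go and moved the arm clear.

**Last checks:** The final pictures show the mains and right-zone rockers flipped and the left-zone rocker still off. Both button caps look up, and the cradles, mug, jar and screwdriver look unmoved. The force reading is about 0, so the arm touches nothing.

**Inconclusive:** The camera depth was too coarse to read the rocker tilts. I judged those from the pictures and from the press depth and force. No check disagreed.

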